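Cover up the watchmaker's open work for the night

ROBOT

A 6-joint arm with a two-finger parallel gripper is mounted at the origin on the work surface. World frame = base frame: x ahead of the robot, y to its left, z up, the work surface at z = 0. Lengths are in mm, angles in rad, forces in N, time in s.
With the tool pointing down it reaches from about 375 to 925 mm from the base axis. Payload 5.7 kg.
Tool frame: the origin (TCP) lies midway between the tips of the shut fingers; the grasp point (between the pads) lies 19 mm behind it; y points along the fingers, z is the direction in which the jaws open and shut, and the axes are right-handed (so a half turn about y gives the same grasp; the last joint's range is limited). The gripper opens to 88 mm and grips with 3 to 60 N. Pads are 20 mm wide; open, the fingers measure 115 mm over their backs; the gripper's body (75 mm by 178 mm) begins 61 mm behind the grasp point.
Start: joints at [1.123, 0.359, 1.51, -0, 1.272, -0.115], TCP at [196.006, 567.048, 222.623] pointing down, gripper open.
Joint ranges: [-2.97, 2.97], [-1.01, 2.36], [0.21, 2.38], [-0.96, 4.11], [0.2, 2.71], [-2.98, 2.98]. Speed limits (rad/s): [2.39, 2.39, 3.14, 3.14, 3.14, 3.14].

INTERFACE

Orientations are given as a unit quaternion [w, x, y, z].
In Python, from plant import move_to, servo_line, movej, open_jaws, close, dwell, ik, read_state, grab_frame, camera_info, MotionError, job_done gives the robot as it stands. The module is installed in compiled form; this text tells all that it offers. Calls block until the motion is done:
- move_to(position, orientation): joint-space move of the TCP to a pose.
- servo_line(position, orientation=None, v=150): straight line of the TCP; orientation=None keeps the orientation; v is the mean speed in mm/s.
- movej(angles): joint-space move.
- open_jaws() and close(strength=None): open the fingers fully, or close them until they stop; strength is the grip in N (None keeps the last).
- dwell(seconds).
- ik(position, orientation): joint angles nearest the present ones, or None.
- read_state(): the state.
- grab_frame(name): name is "scene" or "top" or "wrist"; returns the picture (420x560x3 uint8, red, green, blue); there is no depth.
- camera_info(name): a dict with "intrinsics" (3x3 intrinsics, pixels), "R" (3x3) and "t" (3): a world point X has camera coordinates R X + t. Camera axes: x right, y down, z forward; pixel columns grow to the right and rows downward; lengths in mm; the calibration is good to about 2 mm. A picture is of the moment at which its call begins: read the wrist's pose just before it. camera_info takes no time and is no camera call; for the wrist camera it gives the pose at the moment of the call.
A pose or a line that the arm cannot do raises MotionError and nothing moves.
- job_done(): hands the job in, once; it reports no verdict.
The state is a dict: "clock": time; "q": joint angles; "qvel": joint speeds; "tau": joint torques, N m; "eef_pos": TCP position; "tool_rot": TCP orientation; "contact_force": force on the tool from outside, world axes, zero at the start; "moment": the same for the moment, N m; "grip_width": finger opening in mm.
Only numpy, scipy, OpenCV 4.12 (cv2) and the standard library are available. Lean on these libraries where they do the work, as an engineer would, in place of code of your own. Each camera call takes 0.05 s, during which the arm holds its last target. There are 200 camera calls.

TASK

Cover up the open work on the watchmaker's bench: put the big steel watch with the blue dial in the middle of the large blue base and the small gold watch with the red dial in the middle of the small red base, both dial up, then stand each clear cover level inside the lip of the base of its own colour. Set everything down gently without dropping it, and do not shift the movement that is already waiting on the yellow base.

Things in the scene. Friction and masses are not known exactly. Their poses are not given: they have to be found in the camera images.
- watch_steel: the big steel watch with a blue dial, no strap, lying dial up on the bench: round case 40 mm across, 11.5 mm thick; a flat-ended lug block 18 mm wide at 12 and at 6 o'clock, 47 mm over both ends, 2 to 7 mm above the underside; small crown at 3 o'clock. About 70 g. Grip across the lug ends, along its x. Origin: centre of the underside; x along the lugs, y to the crown, z up.
- watch_gold: the small gold watch with a red dial, no strap, lying dial up on the bench: round case 26 mm across, 9.5 mm thick; a flat-ended lug block 12 mm wide at 12 and at 6 o'clock, 33 mm over both ends, 2 to 7 mm above the underside; small crown at 3 o'clock. About 35 g. Grip across the lug ends, along its x. Origin: centre of the underside; x along the lugs, y to the crown, z up.
- cover_blue: clear plastic dome cover with blue knob and blue rim, standing on the bench: 92 mm across the rim, wall 3 mm, open below, dome 54 mm high. Centred on top an upright round knob, 21 mm across, 20 mm tall, top 74 mm above the rim; a 1 mm collar, 28 mm across, at its foot. About 100 g. Origin: centre of the rim's underside; z up. It fits inside its base's lip with 7 mm to spare all round.
- cover_yellow: clear plastic dome cover with yellow knob and yellow rim, standing on the bench: 78 mm across the rim, wall 3 mm, open below, dome 48 mm high. Centred on top an upright round knob, 21 mm across, 20 mm tall, top 68 mm above the rim; a 1 mm collar, 28 mm across, at its foot. About 72 g. Origin: centre of the rim's underside; z up. It fits inside its base's lip with 7 mm to spare all round.
- cover_red: clear plastic dome cover with red knob and red rim, standing on the bench: 64 mm across the rim, wall 3 mm, open below, dome 42 mm high. Centred on top an upright round knob, 21 mm across, 20 mm tall, top 62 mm above the rim; a 1 mm collar, 28 mm across, at its foot. About 48 g. Origin: centre of the rim's underside; z up. It fits inside its base's lip with 7 mm to spare all round.
- base_blue: large blue round dust-cover base, fixed to the bench: a plastic disc 112 mm across with a paler patch in the middle. Empty at the start, for the steel watch and the blue cover. Flat floor 6 mm above the bench; a lip 3 mm wide round the edge, 106 mm across inside, its top 9.5 mm above the bench. Origin: centre of the underside, at bench height z = 0; z up.
- base_yellow: middle-sized yellow round dust-cover base, fixed to the bench: a plastic disc 98 mm across with a paler patch in the middle. It already carries the movement, and gets the yellow cover. Flat floor 6 mm above the bench; a lip 3 mm wide round the edge, 92 mm across inside, its top 9.5 mm above the bench. Origin: centre of the underside, at bench height z = 0; z up.
- base_red: small red round dust-cover base, fixed to the bench: a plastic disc 84 mm across with a paler patch in the middle. Empty at the start, for the gold watch and the red cover. Flat floor 6 mm above the bench; a lip 3 mm wide round the edge, 78 mm across inside, its top 9.5 mm above the bench. Origin: centre of the underside, at bench height z = 0; z up.
- movement: watch movement in a dark round holder, 38 mm across and 13 mm high, loose, standing near the middle of the yellow base; it stays there under the yellow cover. Origin: centre of the underside; z up.
Not all that is in view belongs to the job. There is more than one size of the base_red; the job needs the middle-sized.

How it is judged:
By the outcome, as a careful person would: the job done as asked, in the order asked, and still so for the second after the job is handed in, with the robot touching nothing.
It also fails if it takes over 117 s, if anything falls off the work surface, if the arm or the gripper's body presses on something with over 40 N, if the wrist force passes 120 N, or if a joint passes its speed limit or range.

## Working session

There is one attempt and no reset: what is moved stays moved. The work goes in short steps, each a Python script; the robot and the scene stay as the last script left them, time stands still between calls to the robot, and variables do not carry over. Pictures are saved under pics/ and viewed, about 12 in all and at most 16, crops included, and the job is handed in when it is done.

```bash
mkdir -p pics; python3 - <<'E'
from plant import *
import cv2,numpy as np
s=read_state();print(s)
for n in("top","scene"):
    f=grab_frame(n);cv2.imwrite(f"pics/{n}0.png",cv2.resize(f[:,:,::-1],(800,600),interpolation=cv2.INTER_CUBIC));np.save(f"pics/{n}0.npy",f)
    print(n,camera_info(n))
print(camera_info("wrist"))
E
```

```text
{'clock': 0.0, 'q': array([ 1.12292396e+00,  3.59486310e-01,  1.51138798e+00,  1.80933795e-05,
        1.27251798e+00, -1.15121364e-01]), 'qvel': array([-0.00064975, -0.00068675, -0.00104913,  0.00069915,  0.00154569,
        0.00043084]), 'tau': array([ 1.29114924e-03, -5.15376735e+01, -2.70728874e+01,  6.73766644e-02,
        3.47085914e-02, -1.56395727e-04]), 'eef_pos': array([195.7064339 , 566.4734383 , 221.83765055]), 'tool_rot': array([-0.69673258,  0.69795162, -0.11728768,  0.11692243]), 'contact_force': array([-0.90617419, -0.49283322,  0.00189926]), 'moment': array([0.0430501 , 0.04372651, 0.01978526]), 'grip_width': 87.87938082574317}
top {'intrinsics': array([[385.19076304,   0.        , 277.73216222],
       [  0.        , 385.19076304, 213.20516037],
       [  0.        ,   0.        ,   1.        ]]), 'R': array([[ 0.00941619, -0.99959187, -0.02697075],
       [-0.99511849, -0.00671747, -0.09845844],
       [ 0.09823708,  0.0277662 , -0.99477561]]), 't': array([ 13.1559163 , 522.09388357, 838.81140026])}
scene {'intrinsics': array([[381.30861551,   0.        , 283.31941784],
       [  0.        , 381.30861551, 207.75386095],
       [  0.        ,   0.        ,   1.        ]]), 'R': array([[-0.71630942,  0.69778182,  0.00115808],
       [ 0.56320366,  0.57913614, -0.589409  ],
       [-0.41194958, -0.42154699, -0.80783395]]), 't': array([ 368.63574997, -273.86941052, 1256.71882063])}
{'intrinsics': array([[344.62944353,   0.        , 282.47632949],
       [  0.        , 344.62944353, 208.40531185],
       [  0.        ,   0.        ,   1.        ]]), 'R': array([[ 0.32797985,  0.94468302, -0.00179319],
       [ 0.91358679, -0.31669953,  0.25506976],
       [ 0.24039217, -0.08529597, -0.96692099]]), 't': array([-598.38791851,  -29.34759538,  389.81325621])}
```

View pics/top0.png

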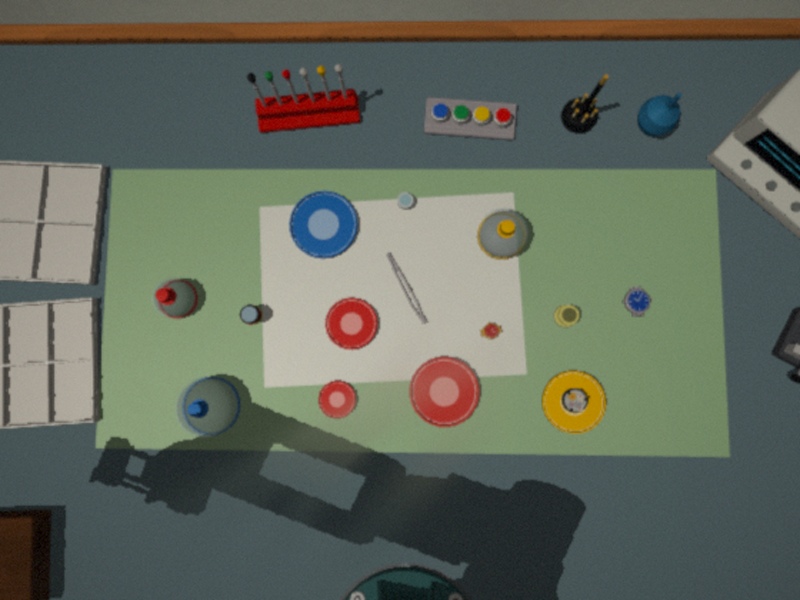

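View pics/scene0.png

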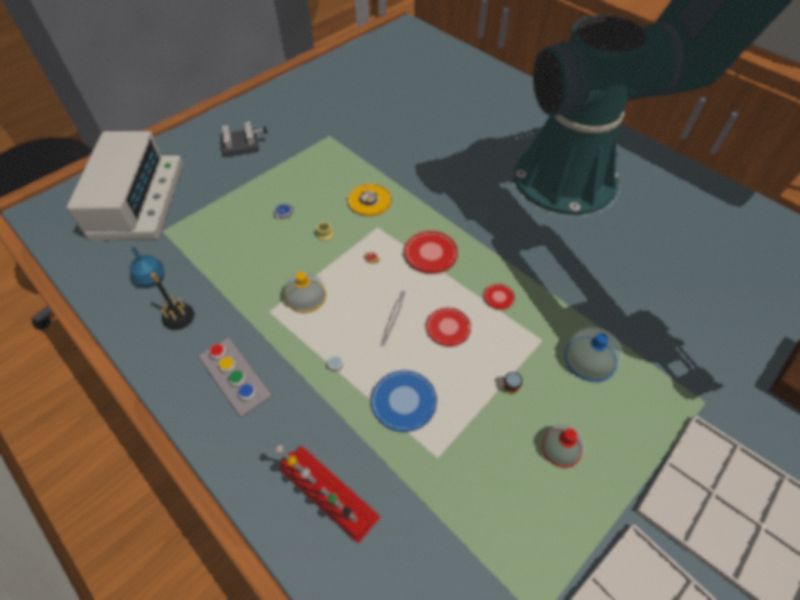

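Top view (800x600 pixels):
- **Red base:** candidates are (352,323), which is mid-sized, (337,399), small, and (444,391), large. I choose (352,323).
- **Steel watch, blue dial:** (637,301). Lookalikes are the yellow-rimmed round at (567,315), the dark round at (250,314) and the grey round at (405,201).
- **Gold watch, red dial:** (490,330).
- **Covers:** blue (208,405), red (176,298), yellow (504,234). The blue blower at (660,115) is not a cover.
- **Other bases:** blue (323,224), yellow with the movement (574,401).

```bash
cat > h.py <<'E'
from plant import *
import cv2,numpy as np
def rot(a):  # tool y down, jaws along (cos a, sin a)
    c,s=np.cos(a),np.sin(a)
    from scipy.spatial.transform import Rotation as R
    q=R.from_matrix(np.array([[s,0,c],[-c,0,s],[0,-1,0]])).as_quat()
    return q[[3,0,1,2]]
def ray(ci,uv,z):
    d=np.linalg.inv(ci["intrinsics"])@[uv[0],uv[1],1]
    R,t=ci["R"],ci["t"];o=-R.T@t;d=R.T@d
    return o+d*(z-o[2])/d[2]
def proj(ci,X):
    p=ci["intrinsics"]@(ci["R"]@np.array(X)+ci["t"]);return p[:2]/p[2]
def mask(f,col):
    h=cv2.cvtColor(f,cv2.COLOR_RGB2HSV);H,S,V=[h[:,:,i].astype(int) for i in range(3)]
    r={"red":(H<8)|(H>172),"blue":(H>98)&(H<128),"yellow":(H>18)&(H<34)}[col]
    return (r&(S>130)&(V>50)).astype(np.uint8)
def blobs(m,amin=15):
    out=[]
    for c in cv2.findContours(m,cv2.RETR_EXTERNAL,cv2.CHAIN_APPROX_NONE)[0]:
        a=cv2.contourArea(c)
        if a>=amin:out.append((a,c))
    return sorted(out,key=lambda t:-t[0])
E
python3 - <<'E'
from h import *
f=np.load("pics/top0.npy");ci=camera_info("top")
for col in("red","blue","yellow"):
    for a,c in blobs(mask(f,col),12):
        (u,v),(w,h),_=cv2.minAreaRect(c)
        if v<100 or v>310: continue
        P=[ray(ci,(u,v),z)[:2].round(0) for z in(0,8,60)]
        print(col,a,np.round([u*800/560,v*800/560,w,h],1),*P)
g=f[:,:,::-1]
def crop(u,v,r=28):
    u,v=int(u*.7),int(v*.7);return cv2.resize(g[v-r:v+r,u-r:u+r],(260,260),interpolation=cv2.INTER_CUBIC)
cv2.imwrite("pics/crop1.png",np.vstack([np.hstack([crop(637,301,16),crop(490,330,16),crop(567,315,16)]),np.hstack([crop(352,323),crop(337,399),crop(444,391)])]))
E
```

```text
red 1577.0 [445.9 392.2  44.9  47.8] [385. -61.] [386. -61.] [389. -58.]
red 940.5 [351.4 322.9  34.   34. ] [494.  91.] [494.  90.] [490.  85.]
red 440.0 [336.4 397.9  23.   25. ] [374. 113.] [375. 112.] [378. 105.]
red 115.0 [165. 295.  11.  13.] [538. 399.] [537. 395.] [531. 371.]
red 46.5 [491.4 330.    8.    8. ] [ 485. -134.] [ 484. -133.] [ 481. -126.]
blue 1541.5 [323.6 223.6  45.   45. ] [658. 140.] [656. 139.] [643. 130.]
blue 110.5 [197.5 407.5  12.6  11.7] [356. 336.] [357. 333.] [362. 313.]
blue 97.0 [638.1 300.6  13.   11.6] [ 534. -368.] [ 533. -365.] [ 527. -344.]
yellow 1516.0 [573.6 401.4  44.5  43.1] [ 373. -262.] [ 373. -260.] [ 377. -245.]
yellow 112.5 [505.7 228.6  12.   12. ] [ 650. -159.] [ 648. -157.] [ 636. -148.]
```

View pics/crop1.png

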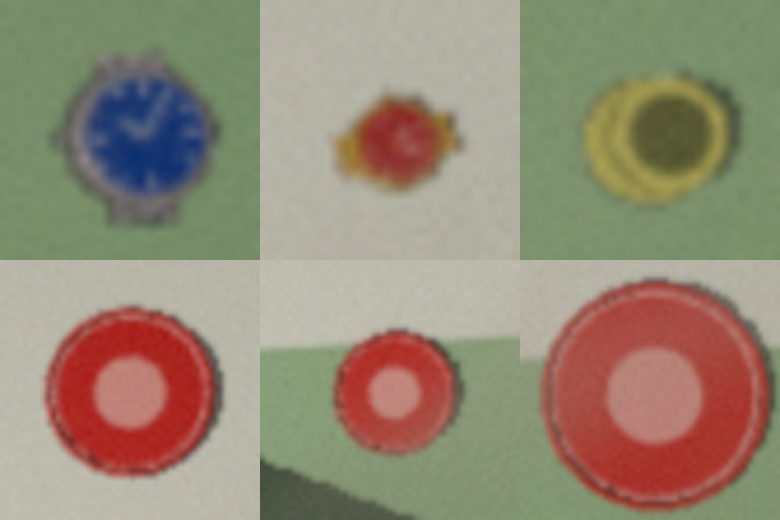

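The crops confirm the choices: the steel watch has a blue dial with lugs roughly along world x, the gold watch has a red dial with lugs roughly along y, and the mid-sized red base is at (352,323). Next I move, measuring the bases on the way.

```bash
python3 - <<'E'
from h import *
import json
move_to([560,60,200],rot(0.3));dwell(.2)
ci=camera_info("wrist");f=grab_frame("wrist");cv2.imwrite("pics/w1.png",f[:,:,::-1])
for col in("red","blue"):
    for a,c in blobs(mask(f,col),300):
        (u,v),ax,_=cv2.fitEllipse(cv2.convexHull(c));print(col,a,np.round([u,v,*ax]),ray(ci,(u,v),9)[:2].round(1))
move_to([533,-366,120],rot(0));dwell(.2)
ci=camera_info("wrist");f=grab_frame("wrist");cv2.imwrite("pics/w2.png",f[:,:,::-1]);np.save("pics/w2.npy",f)
json.dump({k:v.tolist() for k,v in ci.items()},open("pics/w2.json","w"))
for a,c in blobs(mask(f,"blue"),100):
    (u,v),ax,_=cv2.fitEllipse(cv2.convexHull(c));print(a,np.round([u,v,*ax]),ray(ci,(u,v),11)[:2].round(1))
s=read_state();print(s["clock"],s["q"],s["eef_pos"])
E
python3 -c "
import cv2,numpy as np
cv2.imwrite('pics/w12.png',np.hstack([cv2.resize(cv2.imread(f'pics/w{i}.png'),(400,300)) for i in(1,2)]))"
```

```text
red 6604.0 [ 97. 240.  94. 106.] [384.4 -55.2]
red 5190.0 [228. 137.  80.  84.] [491.8  92.6]
red 3025.5 [114.  79.  58.  67.] [372.6 113.1]
red 1851.5 [520. 239.  15.  17.] [821.4  81.3]
blue 7551.5 [396. 137.  95. 103.] [652.6 141.8]
665.0 [280. 204.  37.  38.] [ 530.7 -363.5]
4.4333 [-7.07023873e-01  5.22801518e-01  1.51185847e+00  7.01112273e-05
  1.10659973e+00 -7.08465074e-01] [ 533.51961612 -365.16779969  120.2880915 ]
```

View pics/w12.png

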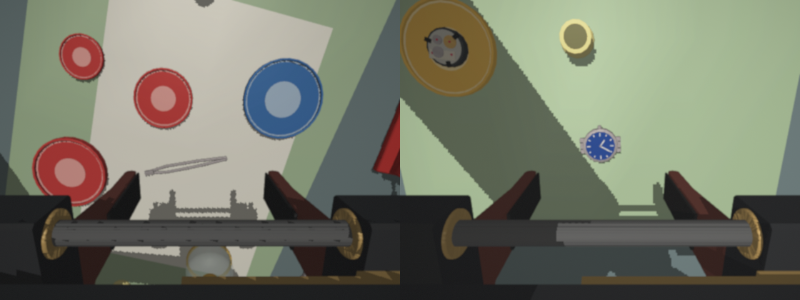

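Left: the bases at half scale, mid red at (163,97) and blue at (282,98). Right: the steel watch at (600,146), lugs almost along the jaws, and the movement on the yellow base at (447,48). Now I get the lug angle and grasp.

```bash
cat >> h.py <<'E'
def lugs(f,ci,c,rc,rl,wl):
    """angle of lug axis: non-background pixels farther than rc from the centre, on plane z=5"""
    u,v=proj(ci,[*c,5]).astype(int);r=60
    h=cv2.cvtColor(cv2.GaussianBlur(f,(3,3),0),cv2.COLOR_RGB2LAB).astype(float)
    uu,vv=np.meshgrid(np.arange(u-r,u+r),np.arange(v-r,v+r));uv=np.c_[uu.ravel(),vv.ravel()]
    P=np.array([ray(ci,p,5)[:2] for p in uv])-c;d=np.hypot(*P.T)
    L=h[uv[:,1],uv[:,0]]
    bg=np.median(L[(d>rl+4)&(d<rl+12)],0)
    k=(np.linalg.norm(L[:,1:]-bg[1:],axis=1)>6)&(d>rc)&(d<rl+1)
    th=np.arctan2(P[k,1],P[k,0])
    return .5*np.angle(np.exp(2j*th).sum()),k.sum(),abs(np.exp(2j*th).mean())
def goz(x,y,z,a,v=60,tol=.25):
    """line to a tool-down pose, corrected for arm sag with the measured pose"""
    cmd=np.array([x,y,z],float);servo_line(cmd,rot(a),v=v)
    for i in range(3):
        dwell(.12);e=np.array([x,y,z])-read_state()["eef_pos"]
        if np.abs(e).max()<tol:break
        cmd=cmd+e;servo_line(cmd,rot(a),v=20)
    return read_state()["eef_pos"].round(2)
def st():
    s=read_state();return "t=%.1f w=%.1f F=%s p=%s"%(s["clock"],s["grip_width"],s["contact_force"].round(1),s["eef_pos"].round(1))
E
python3 - <<'E'
from h import *
import json
f=np.load("pics/w2.npy");ci={k:np.array(v) for k,v in json.load(open("pics/w2.json")).items()}
a=lugs(f,ci,np.array([530.7,-363.5]),21,24,9);print(a)
E
```

```text
(np.float64(0.023244424281616008), np.int64(264), np.float64(0.45893918225729674))
```

```bash
python3 - <<'E'
from h import *
a=.022
servo_line([532,-364.3,40],rot(a),v=180)
print(goz(532,-364.3,4.6,a,v=60),st())
close(15);print(st())
f=grab_frame("wrist");cv2.imwrite("pics/w3.png",f[:,:,::-1])
servo_line([532,-364.3,20],rot(a),v=60);print(st())
f=grab_frame("wrist");cv2.imwrite("pics/w4.png",f[:,:,::-1])
a=cv2.imread("pics/w3.png");b=cv2.imread("pics/w4.png")
cv2.imwrite("pics/w34.png",np.hstack([a[170:420,80:480],b[170:420,80:480]]))
E
```

```text
[ 531.78 -364.11    4.4 ] t=6.2 w=87.9 F=[-0.2 -0.1 -0. ] p=[ 531.8 -364.1    4.4]
t=7.0 w=46.5 F=[0.5 0.1 0.5] p=[ 531.8 -364.1    4.3]
t=7.4 w=46.4 F=[ 0.4  0.1 -0.7] p=[ 532.4 -364.7   20.8]
```

View pics/w34.png

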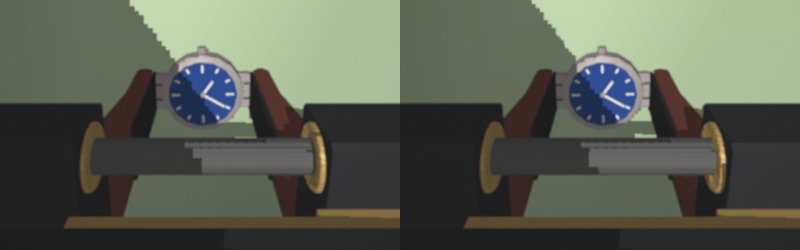

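```bash
python3 - <<'E'
from h import *
a=.022
p=read_state()["eef_pos"];ci=camera_info("wrist");f=cv2.imread("pics/w4.png")[:,:,::-1].copy()
def dial(f,p,ci):
    best=None
    for A,c in blobs(mask(f,"blue"),300):
        (u,v),ax,_=cv2.fitEllipse(cv2.convexHull(c));P=ray(ci,(u,v),p[2]-4.4+11)
        if np.hypot(*(P-p)[:2])<25:print("dial-TCP",(P-p)[:2].round(1),np.round(ax))
dial(f,p,ci)
servo_line([532,-364,100],rot(a),v=200)
move_to([630,125,110],rot(a));dwell(.2)
p=read_state()["eef_pos"];ci=camera_info("wrist");f=grab_frame("wrist");cv2.imwrite("pics/w5.png",f[:,:,::-1])
dial(f,p,ci)
for A,c in blobs(mask(f,"blue"),3000):
    (u,v),ax,_=cv2.fitEllipse(cv2.convexHull(c));print("base",A,np.round([u,v,*ax]),ray(ci,(u,v),9)[:2].round(1))
print(st())
E
```

```text
dial-TCP [-0.8  0.8] [60. 65.]
dial-TCP [-0.9  0.7] [60. 66.]
base 11229.0 [315. 184. 122. 128.] [653.9 144.3]
t=10.1 w=46.8 F=[ 0.4  0.6 -1.1] p=[630.2 124.2 110. ]
```

View pics/w5.png

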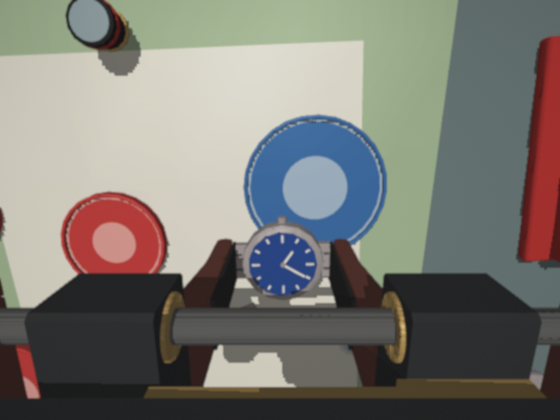

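The wrist view shows the watch held level at (283,262), and the pale patch of the blue base at (315,187), which gives about (654.5,141). Place it there.

```bash
python3 - <<'E'
from h import *
a=.022;x,y=654.5,140.8
servo_line([x,y,40],rot(a),v=150)
print(goz(x,y,12.5,a,v=60),st())
z=12.5;F0=read_state()["contact_force"][2]
while z>9.9:
    z-=.4;servo_line([x,y,z],rot(a),v=15);dwell(.05);s=read_state();F=s["contact_force"][2]
    print(round(z,1),s["eef_pos"][2].round(2),F.round(2))
    if F-F0>1 or s["eef_pos"][2]<10.3:break
print(st())
E
```

```text
[654.28 140.79  12.39] t=11.8 w=46.9 F=[-0.2  0.2 -1.1] p=[654.3 140.8  12.4]
12.1 12.09 -0.13
11.7 11.69 -0.75
11.3 11.27 -0.76
10.9 10.85 -1.49
10.5 10.5 -1.31
10.1 10.22 0.48
t=13.6 w=46.3 F=[ 0.2 -0.2  0.5] p=[654.5 140.8  10.2]
```

```bash
python3 - <<'E'
from h import *
import json
open_jaws();print(st())
servo_line([654.5,140.8,60],rot(.022),v=120)
f=grab_frame("wrist");cv2.imwrite("pics/w6.png",f[:,:,::-1])
ci=camera_info("wrist")
for A,c in blobs(mask(f,"blue"),300):
    (u,v),ax,_=cv2.fitEllipse(cv2.convexHull(c));print("blue",A,np.round([u,v,*ax]),ray(ci,(u,v),9)[:2].round(1),ray(ci,(u,v),17)[:2].round(1))
a=-np.pi/2+.15
move_to([484,-133,110],rot(a));dwell(.2)
ci=camera_info("wrist");f=grab_frame("wrist");cv2.imwrite("pics/w7.png",f[:,:,::-1])
for A,c in blobs(mask(f,"red"),60):
    (u,v),ax,_=cv2.fitEllipse(cv2.convexHull(c));P=ray(ci,(u,v),9)[:2];print(A,np.round([u,v,*ax]),P.round(1))
    if np.hypot(*(P-[484,-133]))<30:print(lugs(f,ci,P,14.5,17,6))
print(st(),read_state()["q"].round(2))
a=cv2.imread("pics/w6.png");b=cv2.imread("pics/w7.png")
cv2.imwrite("pics/w67.png",np.hstack([a[20:420,80:480],b[20:420,80:480]]))
E
```

```text
t=14.4 w=87.5 F=[ 0.5  0.9 -0.1] p=[654.5 140.8  10.1]
blue 21178.0 [284. 223. 161. 169.] [653.7 144.4] [653.6 146.9]
3332.0 [ -5. 153. 101. 123.] [494.5  88.8]
1699.0 [214. 284.  41.  80.] [411.1 -85.7]
357.5 [185. 346.  15.  53.] [347.1 -66.6]
353.5 [142. 273.  15.  49.] [412.1 -25.4]
351.0 [281. 211.  25.  26.] [ 481.8 -132. ]
(np.float64(-1.332913188069682), np.int64(88), np.float64(0.8329333476749771))
321.0 [140. 272.  28.  75.] [412.3 -24.2]
278.0 [188. 350.  25.  71.] [344.  -69.3]
t=16.5 w=88.0 F=[0.1 0.6 0.5] p=[ 484.5 -132.4  109.8] [-0.4   0.36  1.85  0.    0.94  1.01]
```

View pics/w67.png

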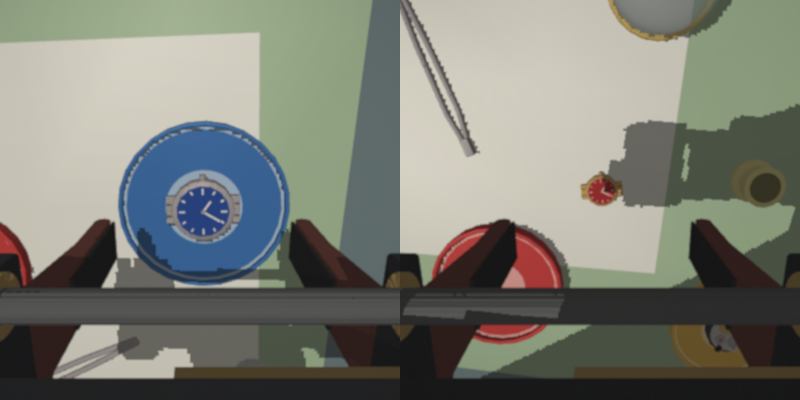

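Left: the steel watch sits central on the blue base, dial up. Right: the gold watch is at (601,189), lugs at about -1.34 rad (the top crop agrees). Grasp it.

```bash
python3 - <<'E'
from h import *
a=-1.34;x,y=483,-132.5
servo_line([x,y,40],rot(a),v=180)
print(goz(x,y,4.6,a,v=60),st())
close(12);print(st());zg=read_state()["eef_pos"][2]
servo_line([x,y,90],rot(a),v=120)
def dial():
    p=read_state()["eef_pos"];ci=camera_info("wrist");f=grab_frame("wrist")
    for A,c in blobs(mask(f,"red"),100):
        (u,v),ax,_=cv2.fitEllipse(cv2.convexHull(c));P=ray(ci,(u,v),p[2]-zg+9)
        if np.hypot(*(P-p)[:2])<20:print("dial-TCP",(P-p)[:2].round(1),np.round([u,v,*ax]))
        elif A>2500:print("base",A,np.round([u,v,*ax]),ray(ci,(u,v),9)[:2].round(1))
    return f
dial()
move_to([465,80,110],rot(a));dwell(.2)
f=dial();cv2.imwrite("pics/w8.png",f[:,:,::-1]);print(zg,st())
E
```

```text
[ 483.25 -132.59    4.81] t=17.9 w=87.6 F=[ 0.4 -0.3  0.5] p=[ 483.2 -132.6    4.8]
t=18.8 w=32.2 F=[ 0.6 -0.1  0.1] p=[ 483.  -132.5    4.6]
base 2689.5 [-20. 127. 101. 127.] [496.   83.2]
dial-TCP [-0.9 -0.2] [282. 264.  38.  42.]
base 8776.5 [274. 169. 106. 107.] [493.8  91.8]
dial-TCP [-0.9 -0.2] [282. 264.  38.  42.]
4.582967689399593 t=20.9 w=32.7 F=[ 0.3 -0.4  0.4] p=[465.4  78.9 109.8]
```

View pics/w8.png

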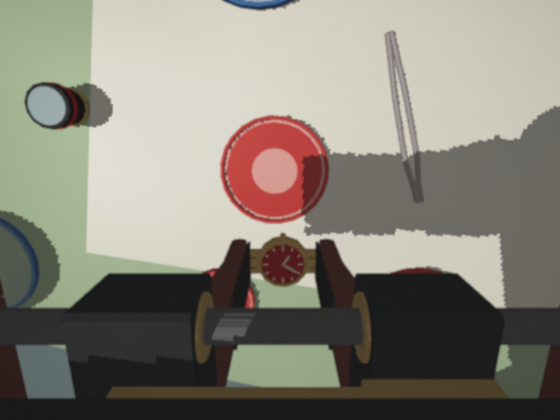

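The gold watch is held level at (283,262) and the red base is fully visible at (275,169), giving (494,91.5). Place it there.

```bash
python3 - <<'E'
from h import *
a=-1.34;x,y=494.3,91.3;zg=4.58
servo_line([x,y,40],rot(a),v=150)
print(goz(x,y,12.5,a,v=60),st())
z=12.5;F0=read_state()["contact_force"][2]
while z>10:
    z-=.4;servo_line([x,y,z],rot(a),v=15);dwell(.1);s=read_state();F=s["contact_force"][2]
    print(round(z,1),s["eef_pos"][2].round(2),F.round(2))
    if F-F0>1.2 and s["eef_pos"][2]<11.2 or s["eef_pos"][2]<zg+5.9:break
open_jaws();print(st())
servo_line([x,y,70],rot(a),v=120);dwell(.1)
p=read_state()["eef_pos"];ci=camera_info("wrist");f=grab_frame("wrist");cv2.imwrite("pics/w9.png",f[:,:,::-1])
for A,c in blobs(mask(f,"red"),300):
    (u,v),ax,_=cv2.fitEllipse(cv2.convexHull(c));print("red",A,np.round([u,v,*ax]),ray(ci,(u,v),9)[:2].round(1),ray(ci,(u,v),15)[:2].round(1))
# look at red cover from above, then top view for all covers
move_to([535,330,190],rot(.7));dwell(.2)
ci=camera_info("wrist");f=grab_frame("wrist");cv2.imwrite("pics/w10.png",f[:,:,::-1])
for col,zz in(("red",52),("blue",64)):
  for A,c in blobs(mask(f,col),60):
    (u,v),ax,_=cv2.fitEllipse(cv2.convexHull(c));print(col,A,np.round([u,v,*ax]),"knob",ray(ci,(u,v),zz)[:2].round(1),"z0",ray(ci,(u,v),1)[:2].round(1))
print(st())
a=cv2.imread("pics/w9.png");b=cv2.imread("pics/w10.png")
cv2.imwrite("pics/w910.png",np.hstack([a[20:420,80:480],b[20:420,80:480]]))
E
```

```text
[494.5   91.32  12.64] t=22.2 w=32.7 F=[-0.4  0.4 -1. ] p=[494.5  91.3  12.6]
12.1 12.22 -0.38
11.7 11.68 0.07
11.3 11.29 -0.02
10.9 10.9 -0.5
10.5 10.58 1.43
t=25.0 w=87.9 F=[ 0.1 -0.  -0.1] p=[494.3  91.3  10.5]
red 11004.5 [282. 222. 117. 122.] [494.4  92. ] [496.2  92.4]
red 2859.5 [220. 365.  63.  78.] [373.3 112. ] [378.4 111.9]
red 1619.0 [394. 369.  44.  57.] [399.4 -18. ] [403.8 -14.6]
red 2285.0 [ 35. 243.  50.  59.] knob [386.5 149.7] z0 [368.9 110. ]
red 679.0 [314. 152.  30.  30.] knob [528.7 377.4] z0 [535.4 376.5]
red 224.0 [111. 296.  17.  28.] knob [469.5 149.1] z0 [466.1 109.3]
blue 2092.5 [260. 370.  62.  92.] knob [626.8 184.4] z0 [656.9 141. ]
blue 1044.5 [102.  75.  33.  44.] knob [360.6 315.7] z0 [332.2 301.1]
blue 206.5 [257. 377.  20.  26.] knob [629.8 175.3] z0 [660.6 129.8]
t=27.5 w=87.9 F=[-0.7  1.2 -1.4] p=[535.  329.4 189.7]
```

View pics/w910.png

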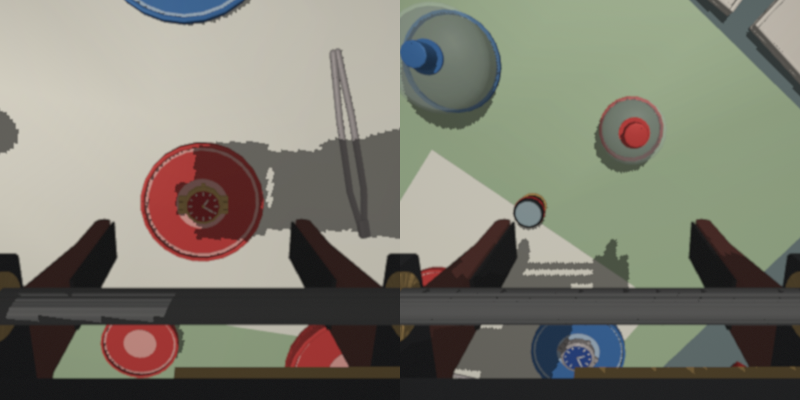

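Left: the gold watch sits central on the red base at (203,205). Right: the red cover's knob is at (634,133) and the blue cover is at upper left. Red cover next.

```bash
cat >> h.py <<'E'
def knob(col,ztop,near,n=1):
    """knob centre from the wrist view, top face seen nearly face-on"""
    ci=camera_info("wrist");f=grab_frame("wrist");best=None
    for A,c in blobs(mask(f,col),100):
        (u,v),r=cv2.minEnclosingCircle(c);P=ray(ci,(u,v),ztop-4)[:2];d=np.hypot(*(P-near))
        if d<25 and (best is None or d<best[0]):best=(d,P,(u,v,r))
    print("knob",best);return best and best[1],f
def place(x,y,zg,a,dz=6,top=None):
    goz(x,y,zg+dz+3,a,v=70);F0=read_state()["contact_force"][2];z=zg+dz+2.4
    while z>zg+dz-1.2:
        servo_line([x,y,z],rot(a),v=15);dwell(.1);s=read_state();F=s["contact_force"][2]
        print(round(z-zg,1),(s["eef_pos"][2]-zg).round(2),(F-F0).round(2))
        if s["eef_pos"][2]<zg+dz+.8 and F-F0>1.5 or s["eef_pos"][2]<zg+dz-.3:break
        z-=.4
E
python3 - <<'E'
from h import *
a=.7;H=62
move_to([528,374,135],rot(a));dwell(.2)
P,f=knob("red",H,np.array([530,376]));cv2.imwrite("pics/w11.png",f[:,:,::-1])
if P is not None:
    P=P+[.5,-.3]
    servo_line([*P,90],rot(a),v=150);print(goz(*P,46,a,v=70),st())
    close(30);print(st())
    servo_line([*P,60],rot(a),v=60);dwell(.1);f=grab_frame("wrist");cv2.imwrite("pics/w12b.png",f[:,:,::-1]);print(st())
E
python3 -c "
import cv2,numpy as np
cv2.imwrite('pics/w1112.png',np.hstack([cv2.imread(f'pics/w{i}.png')[20:420,80:480] for i in('11','12b')]))"
```

```text
knob (np.float64(4.159655986155538), array([527.61503405, 379.40803101]), (286.9262390136719, 209.89344787597656, 18.559274673461914))
[528.05 379.07  45.8 ] t=30.2 w=87.9 F=[ 0.6  0.2 -0.1] p=[528.1 379.1  45.8]
t=31.2 w=20.2 F=[ 0.9 -0.5  0.2] p=[528.  379.1  45.8]
t=31.8 w=20.0 F=[-0.2  0.1 -0.2] p=[528. 379.  60.]
```

View pics/w1112.png

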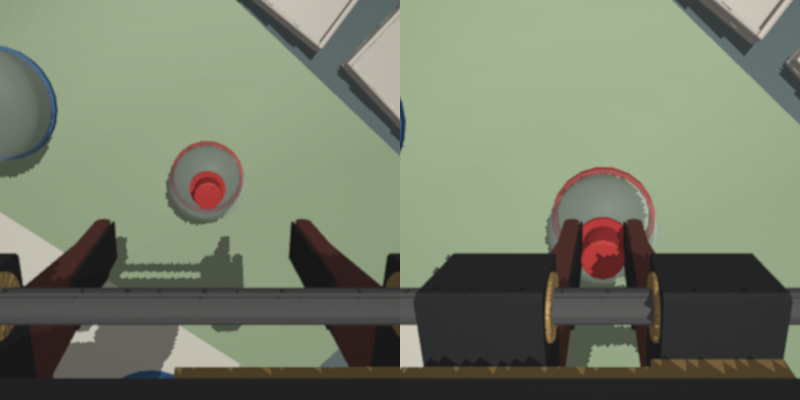

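```bash
python3 - <<'E'
from h import *
a=.7;zg=45.8
ci=camera_info("wrist");p=read_state()["eef_pos"]
off=(ray(ci,(282,281),p[2]-zg+62)-p)[:2];fw=np.array([np.sin(a),-np.cos(a)]);jw=np.array([np.cos(a),np.sin(a)])
o=off@fw;print("off fwd/jaw",o,off@jw)
B=np.array([494.2,91.5])-fw*np.clip(o,-3,3)
servo_line([*p[:2],150],rot(a),v=200)
move_to([*B,150],rot(a));print(st())
servo_line([*B,75],rot(a),v=150);dwell(.1);print(st())
f=grab_frame("wrist");cv2.imwrite("pics/w13.png",f[:,:,::-1])
E
```

```text
off fwd/jaw 3.0980832486364753 -1.0451262753550024
t=33.5 w=20.0 F=[-1.   0.1 -0.4] p=[492.8  94.5 149.8]
t=34.2 w=20.1 F=[-0.8  0.2 -0.7] p=[493.3  94.2  75.9]
```

View pics/w13.png

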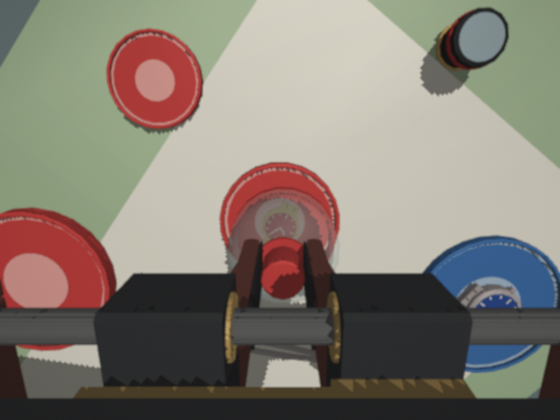

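```bash
python3 - <<'E'
from h import *
a=.7;zg=45.8
fw=np.array([np.sin(a),-np.cos(a)]);jw=np.array([np.cos(a),np.sin(a)])
ci=camera_info("wrist");p=read_state()["eef_pos"]
b=(ray(ci,(279.7,221),9)-p)[:2];print("base-TCP fwd/jaw",b@fw,b@jw)
k=(ray(ci,(284,278.5),p[2]-zg+62)-p)[:2];print("knob-TCP",k@fw,k@jw)
E
```

```text
base-TCP fwd/jaw -0.4528709986993878 -2.6552957266694532
knob-TCP 1.8362484589290349 -0.13981383774536743
```

```bash
python3 - <<'E'
from h import *
a=.7;zg=45.8
fw=np.array([np.sin(a),-np.cos(a)]);jw=np.array([np.cos(a),np.sin(a)])
B=np.array([494.2,91.5])-fw*3-fw*.8-jw*1.2;print(B)
place(*B,zg,a)
open_jaws();print(st())
servo_line([*B,130],rot(a),v=150)
move_to([375,300,150],rot(a));dwell(.2)
P,f=knob("blue",74,np.array([360,314]));cv2.imwrite("pics/w15.png",f[:,:,::-1])
ci=camera_info("top");f=grab_frame("top");np.save("pics/top1.npy",f);print(st())
b=cv2.imread("pics/w15.png")[20:420,80:480]
g=f[170:270,200:300,::-1];cv2.imwrite("pics/w15c.png",np.hstack([cv2.resize(g,(400,400),interpolation=cv2.INTER_CUBIC),b]))
E
```

```text
[490.83416216  93.63333909]
8.4 8.51 0.47
8.0 7.98 1.24
7.6 7.59 0.83
7.2 7.21 0.57
6.8 6.81 0.64
6.4 6.39 0.76
6.0 6.01 1.19
5.6 5.8 4.38
t=38.8 w=87.7 F=[-0.3 -0.3  0.8] p=[490.8  93.6  51.4]
knob (np.float64(4.159444310788546), array([356.7223871 , 316.56090427]), (278.8928527832031, 181.7857208251953, 17.649065017700195))
t=40.7 w=87.9 F=[-0.2  0.8 -0.5] p=[375.7 299.3 149.9]
```

View pics/w15c.png

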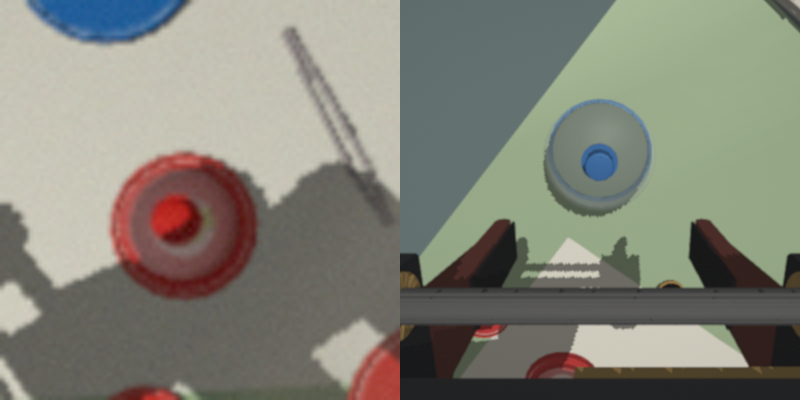

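Left: the red cover is seated concentric inside the red lip, with contact at 6 mm (the floor). Right: the blue knob top is at pixel (279,186) of the wrist frame. Grasp blue.

```bash
python3 - <<'E'
from h import *
a=.7;fw=np.array([np.sin(a),-np.cos(a)]);jw=np.array([np.cos(a),np.sin(a)])
ci=camera_info("wrist");K=ray(ci,(279,186),74)[:2];print(K)
P=(K+[361,313.5])/2 if np.hypot(*(K-[361,313.5]))<6 else K
servo_line([*P,105],rot(a),v=150);print(goz(*P,57.8,a,v=70),st())
close(30);zg=read_state()["eef_pos"][2];print(st())
servo_line([*P,75],rot(a),v=60);servo_line([*P,160],rot(a),v=200)
B=np.array([654.5,141.3])
move_to([*B,160],rot(a));servo_line([*B,95],rot(a),v=150);dwell(.15)
print(zg,st());f=grab_frame("wrist");cv2.imwrite("pics/w16.png",f[:,:,::-1])
E
```

```text
[358.08561486 315.10496515]
[359.49 314.27  57.68] t=42.8 w=87.8 F=[ 0.2 -0.1  0.1] p=[359.5 314.3  57.7]
t=43.9 w=20.3 F=[-0.3 -0.2 -0.4] p=[359.5 314.3  57.7]
57.674324259918265 t=46.9 w=20.4 F=[ 0.3 -0.5 -0.9] p=[655.6 141.7  96.5]
```

View pics/w16.png

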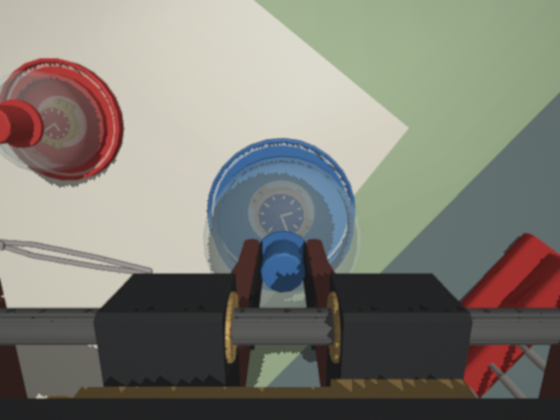

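```bash
python3 - <<'E'
from h import *
a=.7;zg=57.67
fw=np.array([np.sin(a),-np.cos(a)]);jw=np.array([np.cos(a),np.sin(a)])
ci=camera_info("wrist");p=read_state()["eef_pos"]
b=(ray(ci,(281.5,211),9)-p)[:2];k=(ray(ci,(283.5,269),p[2]-zg+74)-p)[:2]
print("base",b@fw,b@jw,"knob",k@fw,k@jw)
d=(b-k);d=d*min(1,3/np.hypot(*d))*.6;B=p[:2]+d;print(d,B)
place(*B,zg,a)
open_jaws();print(st())
servo_line([*B,150],rot(a),v=150)
a=0.
move_to([635,-152,165],rot(-.2));dwell(.2)
P,f=knob("yellow",68,np.array([636,-149]));cv2.imwrite("pics/w17.png",f[:,:,::-1])
g=grab_frame("top")
cv2.imwrite("pics/w17c.png",np.hstack([cv2.resize(g[100:200,170:270,::-1],(400,400),interpolation=cv2.INTER_CUBIC),f[20:420,80:480,::-1]]));print(st())
E
```

```text
base -1.9942846246478811 -1.4303442648377607 knob -2.9408590935536507 -0.3942902773414863
[-0.10957067 -0.83485463] [655.36069012 140.73858521]
8.4 8.39 -0.69
8.0 7.99 -0.73
7.6 7.6 -1.04
7.2 7.21 0.54
6.8 6.76 0.72
6.4 6.41 -0.13
6.0 6.06 -0.97
5.6 6.02 4.49
t=51.9 w=87.9 F=[ 0.3 -0.4 -0.2] p=[655.4 140.7  63.3]
knob (np.float64(2.5912167618415136), array([ 637.55470082, -146.92700467]), (285.5, 203.40908813476562, 16.778305053710938))
t=54.1 w=87.5 F=[-0.2 -0.7  0.1] p=[ 635.2 -150.9  165. ]
```

View pics/w17c.png

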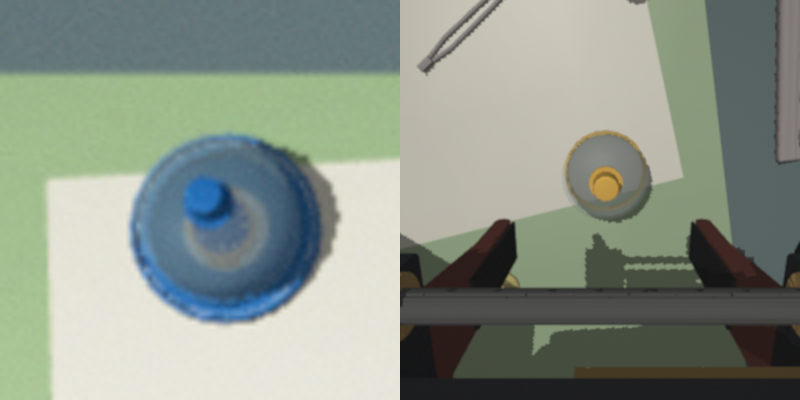

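Left: the blue cover is seated, concentric on its base. Right: the yellow knob top is at wrist pixel (285,207). Grasp it and hover over the yellow base.

```bash
python3 - <<'E'
from h import *
a=-.2
ci=camera_info("wrist");K=ray(ci,(285,207),68)[:2];print(K)
P=(K+[637,-148.5])/2 if np.hypot(*(K-[637,-148.5]))<6 else K
servo_line([*P,100],rot(a),v=150);print(goz(*P,51.8,a,v=70),st())
close(30);zg=read_state()["eef_pos"][2];print(st())
servo_line([*P,70],rot(a),v=60);servo_line([*P,155],rot(a),v=200)
B=np.array([373,-259])
move_to([*B,155],rot(a));servo_line([*B,100],rot(a),v=150);dwell(.15)
print(zg,st());f=grab_frame("wrist");cv2.imwrite("pics/w18.png",f[:,:,::-1])
E
```

```text
[ 636.75055588 -149.14341727]
[ 636.86 -148.83   51.65] t=56.4 w=87.6 F=[ 0.4 -1.  -0.5] p=[ 636.9 -148.8   51.7]
t=57.4 w=20.6 F=[ 0.7 -0.2  0. ] p=[ 636.9 -148.8   51.6]
51.649959419710534 t=60.2 w=20.0 F=[-0.1  0.4 -1. ] p=[ 374.  -259.6  100.9]
```

View pics/w18.png

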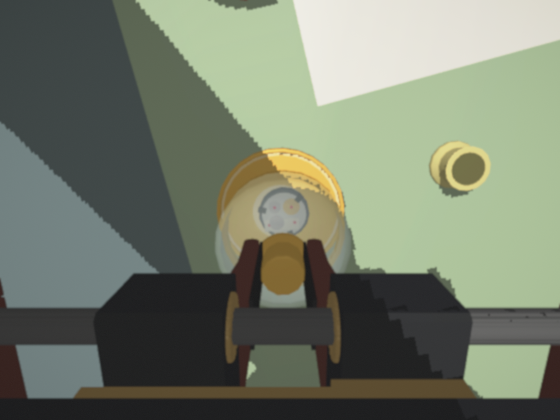

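```bash
python3 - <<'E'
from h import *
a=-.2;zg=51.65
fw=np.array([np.sin(a),-np.cos(a)]);jw=np.array([np.cos(a),np.sin(a)])
ci=camera_info("wrist");p=read_state()["eef_pos"]
b=(ray(ci,(281,210.5),9)-p)[:2];k=(ray(ci,(283,271),p[2]-zg+68)-p)[:2]
print("base",b@fw,b@jw,"knob",k@fw,k@jw)
d=(b-k);d=d*min(1,3/np.hypot(*d))*.6;B=p[:2]+d;print(d,B)
place(*B,zg,a)
open_jaws();print(st())
servo_line([*B,150],rot(a),v=150)
movej([1.123,.359,1.51,0,1.272,-.115]);dwell(.3)
g=grab_frame("top");s=grab_frame("scene");ci=camera_info("top")
def c(f,u,v,r=30):
    return cv2.resize(f[v-r:v+r,u-r:u+r,::-1],(260,260),interpolation=cv2.INTER_CUBIC)
top=[c(g,*proj(ci,[*X,10]).astype(int)) for X in([655,140],[494,91],[373,-260])]
cs=camera_info("scene");sc=[c(s,*proj(cs,[*X,30]).astype(int)) for X in([655,140],[494,91],[373,-260])]
cv2.imwrite("pics/fin.png",np.vstack([np.hstack(top),np.hstack(sc)]));print(st())
E
```

```text
base -0.47265883776976586 -1.7749967429884308 knob -1.2829777429837919 -0.5236219394330344
[-0.83244968 -0.32733401] [ 373.02999166 -259.90412388]
8.4 8.38 -0.75
8.0 7.99 -0.27
7.6 7.59 -1.29
7.2 7.19 -0.71
6.8 6.8 0.24
6.4 6.38 -0.52
6.0 5.99 -0.73
5.6 5.81 5.23
t=65.8 w=87.6 F=[0.8 0.1 0.5] p=[ 373.  -259.9   57.2]
t=69.9 w=88.0 F=[-0.2 -0.1 -0.9] p=[196.3 567.4 222.6]
```

View pics/fin.png

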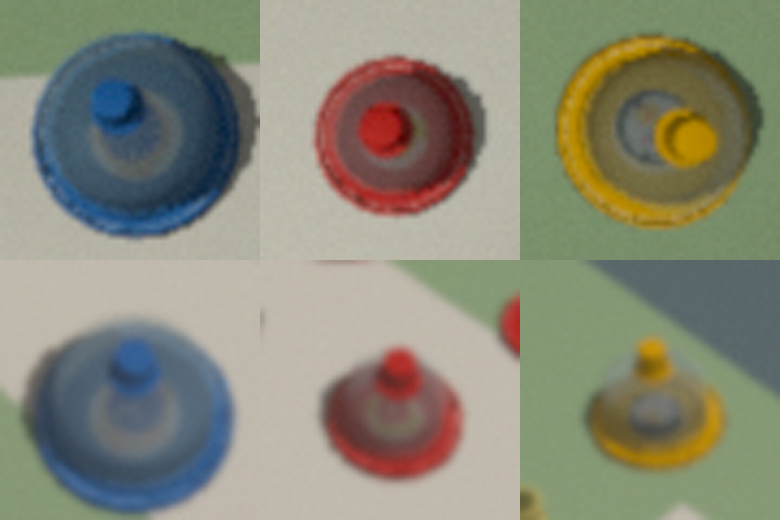

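All three covers stand level inside their lips, each over its own piece. Handing in.

```bash
python3 -c "
from plant import *
job_done()"
```

```text
the job is handed in; nothing more can be done
```

The job is handed in at about 70 s on the robot clock, against the 117 s limit. I put the steel watch on the blue base and the gold watch on the middle-sized red base, both dial up. Then I set the red, blue and yellow covers on their own bases, with the movement under the yellow one.

- **Final pictures:** the top and scene views show all three covers upright and inside their lips.
- **Set-down height:** all five pieces touched at base-floor height, 5.8 to 6.0 mm above where they were picked up. For the covers this means no rim is resting on a lip.
- **Gentleness:** each set-down registered about 5 N or less. The movement still looked to be near the middle of its base, but I did not measure it for shift.
- **Disagreement:** the top and wrist cameras differed by 2 to 3 mm on positions, so I used values between the two. The steel watch may therefore be up to about 2 mm off centre. No check failed.

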